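Battery onto the charging dock

TASK

Put the hand vacuum's battery on charge: take the battery (the grey block that stands on a wider flat rectangular plate), set it in the open mouth of the charging dock and slide it along between the two rails, fully home against the end stop, until both side catches have snapped out behind its plate. Then let go of it.

Things in the scene. Friction and masses are not known exactly. Their poses are not given: they have to be found in the camera images.
- battery: Loose pack, about 0.26-0.49 kg: black base plate 84 (x) by 70 (y) by 8 mm, corners rounded, carrying a grey ribbed block 76 (x) by 46 (y) mm up to z = 70 mm. Grip the block across y, at least 30 mm above the underside. Origin: centre of the underside, z up; the ends are alike, either may lead. Lookalikes lack the rectangular plate: a plain grey block, a grey cylinder on a disc.
- dock: Fixed, slippery dock. Origin: underside, centre line; slide towards its +x. Black base x -135 to 110, y +-70, top z = 10 mm. Aluminium rails 78 mm apart from x = -20, flared to 110 at x = -53; lips over the plate from x = 12 on (61 mm apart, underside z = 22, top 34 mm): slide in, not from above. Stop face x = 98, top z = 36. Set battery origin down at (-85, 0, 10); fully home at (50 to 56, 0, 10) mm.
- catch_left (a joint): Sprung steel wedge nose in the +y rail at the dock's x = 3 mm. 0 = sprung out into the channel, tip 30 mm from the centre line; grows (m, at most 0.011) as the battery's plate pushes it aside; back to near 0 once the plate's rear edge has passed. Pushing the battery past both catches takes about 5 to 10 N.
- catch_right (a joint): The same catch, mirrored, in the -y rail.

How it is judged:
By the outcome, as a careful person would: the job done as asked, in the order asked, and still so for the second after the job is handed in, with the robot touching nothing.
It also fails if it takes over 51 s, if anything falls off the work surface, if the arm or the gripper's body presses on something with over 40 N, if the wrist force passes 120 N, or if a joint passes its speed limit or range.

ROBOT

A 6-joint arm with a two-finger parallel gripper is mounted at the origin on the work surface. World frame = base frame: x ahead of the robot, y to its left, z up, the work surface at z = 0. Lengths are in m, angles in rad, forces in N, time in s.
With the tool pointing down it reaches from about 0.35 to 0.975 m from the base axis. Payload 17.4 kg.
Tool frame: the origin (TCP) lies at the very end of the fingers, on their centre line; the grasp point (between the pads) lies 19 mm behind it (ctrl.grip_depth is the distance from the TCP to the grasp point, in m); x points along the fingers, z is the direction in which the jaws open and shut, and the axes are right-handed (so a half turn about x gives the same grasp; the last joint's range is limited). The gripper opens to 85 mm and grips with 20 to 120 N. Pads are 22 mm wide; open, the fingers measure 114 mm over their backs; the gripper's body (76 mm by 85 mm) begins 54 mm behind the grasp point. The pads swing forward as they close: fully open they stand 13 mm farther back than shut.
Start: joints at [-1.236, 0.116, 1.442, -0, 1.584, -0.038], TCP at [0.246, -0.629, 0.231] pointing down, gripper open.
Joint ranges: [-2.83, 2.83], [-0.83, 2.19], [0.07, 2.5], [-1.14, 4.28], [0.01, 3], [-2.97, 2.97]. Speed limits (rad/s): [1.89, 1.89, 2.22, 3.14, 3.14, 3.14].

INTERFACE

Orientations are given as a unit quaternion [x, y, z, w].
In Python, from station import monitor, eyes, ticket, ctrl gives the robot as it stands.
- The arm moves only by the tool arm_command, never from a script. Its argument "targets" is a list of rows, each a list of 4 numbers: the shift along the tool's x, y, z in cm, then the turn about the tool's x in degrees. In form: [[tx, ty, tz, turn], ...]. A call has exactly 8 rows; each row is the pose to reach, as a shift and turn from the pose measured when the call began, along the tool's axes at that moment; what a row does not reach only later rows make up. A row lasts 1/10 s, in which the tool goes at most 50 mm and 8.59 degrees, less where a joint would pass 70% of its speed; a pose out of reach is approached as far as the arm can. A call with a gripper value outside its range is refused whole. "gripper" is the closure, from 0 (fully open) to 1 (shut), set as the call begins (left out, the last holds). The fingers move at their own pace and stop on an object; the grip force is fixed at half the most. Time passes only in rows, so rows that repeat a pose let the fingers close, or fill a call up. It gives the time, the measured TCP pose, the force and the opening at its end, in the units of the state.
- monitor.sense(): the state, without advancing time (a new reading comes with each control period).
- eyes.snapshot(name): name is "side" or "top"; returns the picture (480x640x3 uint8, blue, green, red); there is no depth.
- eyes.camera_info(name): a dict with "mtx" (3x3 intrinsics, pixels), "rvec" (rotation vector, rad) and "tvec" (3), from world to camera coordinates, as OpenCV has them. Camera axes: x right, y down, z forward; pixel columns grow to the right and rows downward; lengths in m; the calibration is good to about 2 mm. A picture is of the moment at which its call begins. camera_info takes no time and is no camera call.
- ticket.hand_in(): hands the job in, once; it reports no verdict.
Trained networks look in the newest picture that a camera, given by its name, has taken for a name from the list of things; names that differ only in an ending like _2 or _b are one class to them, and where a whole thing is asked for, a point or a joint stands for the part that bears it (a point fixed in the world has none). Each returns a list of dicts, best first, with "conf" (0 to 1); they miss things now and then, are a little off and sometimes report something else, mostly with a low value. They report only what shows in the picture. A call takes as long as a camera call.
- eyes.trace(camera, target): "mask" (480x640 bool, what is visible of it) and "point" ([column, row] in pixels, amid what is visible of it).
The state is a dict: "time_s": time; "qpos": joint angles; "joint_velocities": joint speeds; "joint_efforts": joint torques, N m; "eef_pos": TCP position; "orientation": TCP orientation; "force": force on the tool from outside, world axes, zero at the start; "wrist_torque": the same for the moment, N m; "gripper_width": finger opening in m.
Only numpy, scipy, OpenCV 4.12 (cv2) and the standard library are available. Lean on these libraries where they do the work, as an engineer would, in place of code of your own. Each camera call takes 0.05 s, during which the arm holds its last target.

## Working session

There is one attempt and no reset: what is moved stays moved. The work goes in short steps, Python scripts to look and compute and a tool call to move; the robot and the scene stay as the last step left them, time stands still between calls to the robot, and variables do not carry over. Pictures are saved under pics/ and viewed, and the job is handed in when it is done.

Besides the shell and the picture viewer there is one more tool, called by a JSON object that holds its "fn" and its "kwargs". arm_command: Moves the arm, as the interface text tells. Its arguments: {"type":"object","properties":{"targets":{"type":"array"},"gripper":{"type":"number"}},"required":["targets"]}

```bash
mkdir -p pics; ls
cat > h.py <<'E'
import numpy as np, cv2
from station import monitor, eyes, ticket, ctrl
def cam(n):
    c=eyes.camera_info(n); return np.array(c["mtx"],float),cv2.Rodrigues(np.array(c["rvec"],float))[0],np.array(c["tvec"],float).ravel()
def ray(n,uv,z):
    K,R,t=cam(n); d=R.T@np.linalg.solve(K,[uv[0],uv[1],1.]); o=-R.T@t
    return o+d*(z-o[2])/d[2]
def proj(n,P):
    K,R,t=cam(n); p=(K@(R@np.atleast_2d(P).T+t[:,None])).T; return p[:,:2]/p[:,2:]
E
python3 - <<'E'
from h import *
s=monitor.sense()
for k,v in s.items(): print(k,np.round(v,4))
print(ctrl.grip_depth)
for n in("top","side"):
    im=eyes.snapshot(n); cv2.imwrite(f"pics/{n}0.png",im)
    K,R,t=cam(n); print(n,np.round(-R.T@t,3),K[0,0])
    for tg in("battery","dock"):
        for r in eyes.trace(n,tg):
            m=r["mask"]; print(n,tg,round(r["conf"],2),np.round(r["point"]),m.sum(),cv2.boundingRect(m.astype(np.uint8)))
            np.save(f"{n}_{tg}.npy",m) if r["conf"]>.6 else 0
print(monitor.sense()["time_s"])
E
```

```text
pics
time_s 0.0
qpos [-1.2358  0.1165  1.4423  0.      1.584  -0.0378]
joint_velocities [-0.0014  0.0003  0.0011 -0.0001  0.001   0.0008]
joint_efforts [-1.80000e-03 -7.31961e+01 -6.32507e+01 -2.00000e-04  6.10000e-03
  0.00000e+00]
eef_pos [ 0.2458 -0.6285  0.2305]
orientation [ 0.3989  0.5843 -0.3984  0.5837]
force [ 0.2872 -0.0867  0.1305]
wrist_torque [-0.0043 -0.0268  0.008 ]
gripper_width 0.0857
0.0187
top [ 0.434 -0.024  0.716] 449.35483174334973
top battery 0.61 [491. 276.] 2971 (454, 245, 71, 64)
top dock 0.84 [174. 242.] 13610 (112, 156, 120, 168)
side [0.175 0.594 0.727] 536.2131081912472
side battery 0.65 [256. 326.] 86 (249, 320, 14, 11)
side battery 0.64 [404. 179.] 1698 (383, 156, 43, 45)
side dock 0.87 [244. 348.] 12547 (163, 281, 170, 146)
0.3
```

View pics/top0.png

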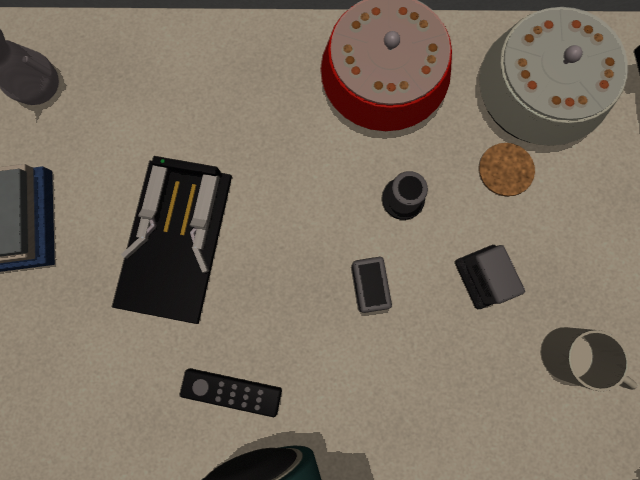

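View pics/side0.png

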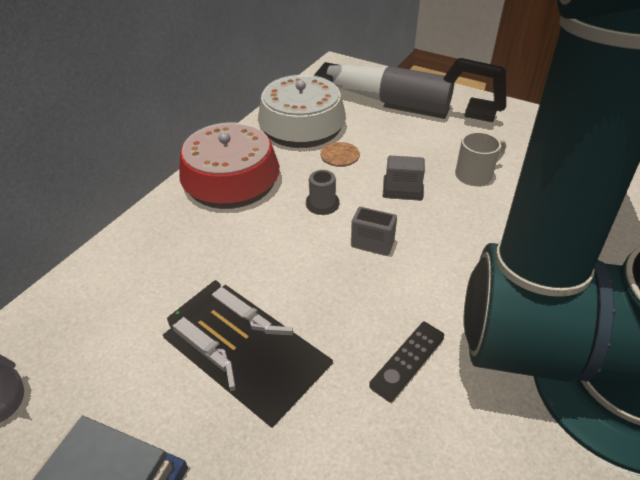

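```bash
cat >> h.py <<'E'
from scipy.optimize import minimize
def box(x0,x1,y0,y1,z0,z1): return np.array([[x,y,z] for x in(x0,x1) for y in(y0,y1) for z in(z0,z1)])/1000.
BAT=[box(-42,42,-35,35,0,8),box(-38,38,-23,23,8,70)]
DOCK=[box(-135,110,-70,70,0,10),box(12,98,30.5,50,10,34),box(12,98,-50,-30.5,10,34),box(98,110,-39,39,10,36)]
def place(P,p,z=0):
    c,s=np.cos(p[2]),np.sin(p[2]); return P@np.array([[c,s,0],[-s,c,0],[0,0,1]])+[p[0],p[1],z]
def sil(n,parts,p,z=0,sc=1):
    m=np.zeros((480*sc,640*sc),np.uint8)
    for b in parts:
        h=cv2.convexHull(np.round((proj(n,place(b,p,z))+.5)*sc*16-8).astype(np.int32)); cv2.fillConvexPoly(m,h,1,shift=4)
    return m
def fit(masks,parts,p0,z=0):
    ms={n:cv2.resize(m.astype(np.uint8),None,fx=3,fy=3,interpolation=0) for n,m in masks.items()}
    def f(q):
        p=[q[0]/100+p0[0],q[1]/100+p0[1],q[2]/10+p0[2]]
        e=0
        for n,m in ms.items():
            s=sil(n,parts,p,z,3); e+=1-(s&m).sum()/(s|m).sum()
        return e
    r=minimize(f,[0,0,0],method="Nelder-Mead",options=dict(initial_simplex=[[0,0,0],[1,0,0],[0,1,0],[0,0,2]],xatol=.005,fatol=1e-4))
    q=r.x; return np.array([q[0]/100+p0[0],q[1]/100+p0[1],q[2]/10+p0[2]]),r.fun
def draw(im,n,parts,p,z=0):
    for b in parts:
        u=proj(n,place(b,p,z))
        for i in range(8):
            for k in(1,2,4):
                j=i^k
                if j>i: cv2.line(im,tuple(np.round(u[i]*16).astype(int)),tuple(np.round(u[j]*16).astype(int)),(0,255,0),1,cv2.LINE_AA,4)
E
cat > a.py <<'E'
from h import *
T=cv2.imread("pics/top0.png");S=cv2.imread("pics/side0.png")
mb={n:np.load(f"{n}_battery.npy") for n in("top","side")}
md={n:np.load(f"{n}_dock.npy") for n in("top","side")}
c=ray("top",(487,277),.03);print(c)
best=[]
for y in np.arange(-1.57,1.57,.39):
    best.append(fit(mb,BAT,[c[0],c[1],y]))
best.sort(key=lambda b:b[1])
for b in best[:4]: print(b[0],b[1],{n:fit({n:mb[n]},BAT,b[0]) for n in mb} if b is best[0] else "")
pb=best[0][0]
d=ray("top",(174,242),.01); 
pd,e=fit(md,DOCK,[d[0],d[1],-.2]);print("dock",pd,e,{n:fit({n:md[n]},DOCK,pd) for n in md})
np.save("pb.npy",pb);np.save("pd.npy",pd)
for n,im in(("top",T),("side",S)):
    draw(im,n,BAT,pb);draw(im,n,DOCK,pd)
def crop(im,x,y,w,h,f): return cv2.resize(im[y:y+h,x:x+w],None,fx=f,fy=f,interpolation=2)
cv2.imwrite("pics/fb.png",np.hstack([crop(T,440,230,100,100,4),crop(S,360,130,100,100,4)]))
cv2.imwrite("pics/fd.png",np.hstack([crop(T,90,140,160,200,2.5),crop(S,155,270,180,200,2.2)][:1]))
cv2.imwrite("pics/fds.png",crop(S,155,270,190,160,3.5))
E
python3 a.py
```

```text
[ 0.48240261 -0.25578988  0.03      ]Traceback (most recent call last):
  File "a.py", line 8, in <module>
    best.append(fit(mb,BAT,[c[0],c[1],y]))
                ~~~^^^^^^^^^^^^^^^^^^^^^^
  File "h.py", line 29, in fit
    r=minimize(f,[0,0,0],method="Nelder-Mead",options=dict(initial_simplex=[[0,0,0],[1,0,0],[0,1,0],[0,0,2]],xatol=.005,fatol=1e-4))
    res = _minimize_neldermead(fun, x0, args, callback, bounds=bounds,
                               **options)
    fxr = func(xr)
    fx = function(np.copy(x), *(wrapper_args + args))
  File "h.py", line 27, in f
    s=sil(n,parts,p,z,3); e+=1-(s&m).sum()/(s|m).sum()
  File "h.py", line 19, in sil
    h=cv2.convexHull(np.round((proj(n,place(b,p,z))+.5)*sc*16-8).astype(np.int32)); cv2.fillConvexPoly(m,h,1,shift=4)
                               ~~~~^^^^^^^^^^^^^^^^
  File "h.py", line 9, in proj
    K,R,t=cam(n); p=(K@(R@np.atleast_2d(P).T+t[:,None])).T; return p[:,:2]/p[:,2:]
          ~~~^^^
  File "h.py", line 4, in cam
    c=eyes.camera_info(n); return np.array(c["mtx"],float),cv2.Rodrigues(np.array(c["rvec"],float))[0],np.array(c["tvec"],float).ravel()
ValueError: time passes only in moves, steps and waits
```

```bash
sed -i 's/^def cam(n):/import functools\n@functools.cache\ndef cam(n):/' h.py; sed -i 's/pb=best\[0\]\[0\]/pb=best[0][0]/' a.py; python3 a.py
```

```text
[ 0.48240261 -0.25578988  0.03      ]
[ 0.48507137 -0.26028637  0.4037255 ] 0.09757054379945251 {'top': (array([ 0.48526473, -0.26053123,  0.41561815]), np.float64(0.046478318473162195)), 'side': (array([ 0.48452475, -0.25899222,  0.40567914]), np.float64(0.04662723382834133))}
[ 0.48507804 -0.26029391  0.40363166] 0.09763339340035748 
[ 0.4850748  -0.26029747 -2.7380352 ] 0.09769835868248089 
[ 0.48503057 -0.26009913  0.40901318] 0.09891852501893095 
dock [ 0.54586054  0.23497869 -0.16258401] 0.062413824087851566 {'top': (array([ 0.54636942,  0.23377291, -0.16352227]), np.float64(0.02288078963682183)), 'side': (array([ 0.54484879,  0.23604809, -0.16158916]), np.float64(0.02853886244790349))}
```

View pics/fb.png

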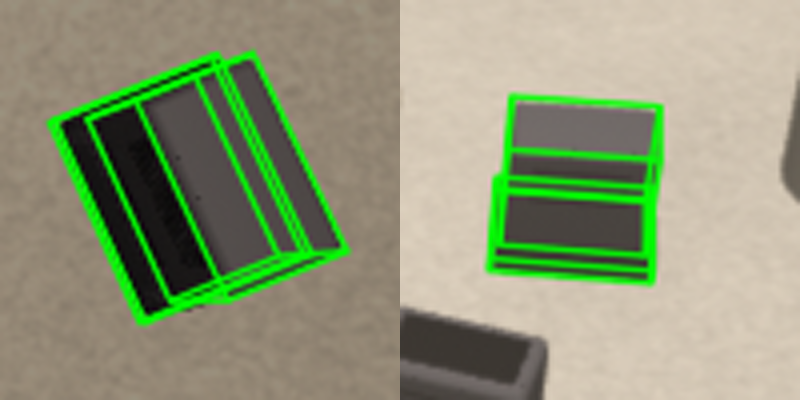

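View pics/fd.png

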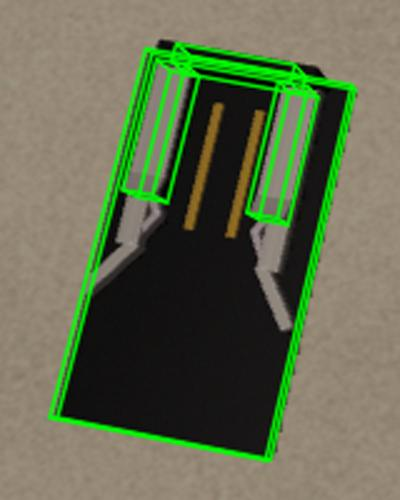

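View pics/fds.png

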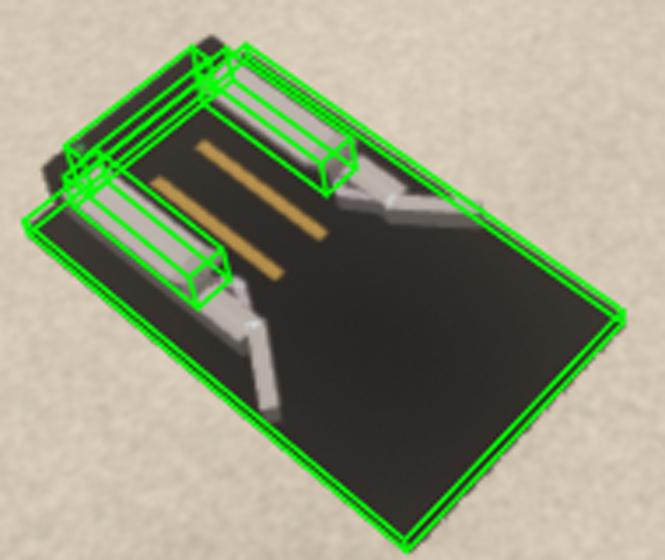

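```bash
sed -i 's/box(98,110,-39,39,10,36)/box(98,110,-52,52,10,36)/' h.py
cat >> h.py <<'E'
from scipy.spatial.transform import Rotation as Ro
def go(x,y,z,yaw):
    """report shift/turn for tool to reach TCP xyz with tool z along +-local y of yaw"""
    s=monitor.sense(); R=Ro.from_quat(s["orientation"]).as_matrix()
    d=R.T@(np.array([x,y,z])-s["eef_pos"])*100
    zt=np.array([-np.sin(yaw),np.cos(yaw),0]); zl=R.T@zt
    a=np.degrees(np.arctan2(-zl[1],zl[2])); alt=(a+180+180)%360-180
    if abs(alt)<abs(a): a,alt=alt,a
    print("t",round(s["time_s"],2),"eef",np.round(s["eef_pos"],4),"shift cm",np.round(d,2),"turn",round(a,2),"alt",round(alt,1),"F",np.round(s["force"],1),"w",round(s["gripper_width"],4),"q",np.round(s["qpos"],2),"toolx",np.round(R[:,0],3),"ty",np.round(R[:,1],3))
def inD(v): # dock coords of TCP
    pd=np.load("pd.npy");c,s=np.cos(pd[2]),np.sin(pd[2]);d=np.array(v[:2])-pd[:2];return np.array([c*d[0]+s*d[1],-s*d[0]+c*d[1]])*1000
E
python3 a.py
python3 - <<'E'
from h import *
pb=np.load("pb.npy")
go(pb[0],pb[1],.12,pb[2])
E
```

```text
[ 0.48240261 -0.25578988  0.03      ]
[ 0.48507137 -0.26028637  0.4037255 ] 0.09757054379945251 {'top': (array([ 0.48526473, -0.26053123,  0.41561815]), np.float64(0.046478318473162195)), 'side': (array([ 0.48452475, -0.25899222,  0.40567914]), np.float64(0.04662723382834133))}
[ 0.48507804 -0.26029391  0.40363166] 0.09763339340035748 
[ 0.4850748  -0.26029747 -2.7380352 ] 0.09769835868248089 
[ 0.48503057 -0.26009913  0.40901318] 0.09891852501893095 
dock [ 0.5455592   0.23515743 -0.1609024 ] 0.0521093152239287 {'top': (array([ 0.54592181,  0.23390121, -0.16366613]), np.float64(0.01859514111377647)), 'side': (array([ 0.54512627,  0.23639558, -0.15878385]), np.float64(0.021455272537598935))}
t 0.3 eef [ 0.2458 -0.6286  0.2311] shift cm [ 11.12  35.7  -25.58] turn -1.77 alt 178.2 F [ 0.5  0.1 -0.3] w 0.0854 q [-1.24  0.12  1.44 -0.    1.58 -0.04] toolx [-0.  0. -1.] ty [ 0.931  0.364 -0.   ]
```

{"fn": "arm_command", "kwargs": {"targets": [[0,4,-3,0],[0,8,-6,0],[0,12,-9,0],[0,16,-11.5,0],[0,20,-14.5,0],[0,24,-17.2,0],[0,28,-20,0],[1,31.5,-22.5,-1.8]], "gripper": 0}}

```text
time_s: 1.1
eef_pos: [0.4585, -0.3025, 0.2225]
orientation: [0.389, 0.59, -0.389, 0.591]
force: [0.1, -0.7, -0.5]
gripper_width: 0.0855
```

Run:
```python
from h import *
pb=np.load("pb.npy")
go(pb[0],pb[1],.10,pb[2])
```

```text
t 1.1 eef [ 0.4585 -0.3025  0.2225] shift cm [12.25  4.09 -2.85] turn 0.06 alt -179.9 F [ 0.1 -0.7 -0.5] w 0.0855 q [-0.63 -0.16  1.73  0.    1.57  0.54] toolx [ 0.002 -0.001 -1.   ] ty [0.919 0.394 0.001]
```

{"fn": "arm_command", "kwargs": {"targets": [[1.5,1.5,-1,0],[4,3,-2,0],[7,4.1,-2.8,0],[10,4.1,-2.8,0],[12,4.1,-2.8,0],[12.2,4.1,-2.8,0],[12.2,4.1,-2.8,0],[12.2,4.1,-2.8,0]]}}

```text
time_s: 1.9
eef_pos: [0.4858, -0.2611, 0.102]
orientation: [0.39, 0.589, -0.389, 0.592]
force: [-0.4, -0.0, -0.2]
gripper_width: 0.0853
```

Run:
```python
from h import *
pb=np.load("pb.npy")
go(pb[0],pb[1],.030,pb[2])
for n in("top","side"): cv2.imwrite(f"pics/{n}1.png",eyes.snapshot(n))
a=cv2.imread("pics/top1.png");b=cv2.imread("pics/side1.png")
cv2.imwrite("pics/c1.png",np.hstack([cv2.resize(a[190:340,400:550],(400,400)),cv2.resize(b[90:240,320:470],(400,400))]))
```

```text
t 1.9 eef [ 0.4858 -0.2611  0.102 ] shift cm [ 7.2  -0.06 -0.13] turn 0.04 alt -180.0 F [-0.4 -0.  -0.2] w 0.0853 q [-0.54 -0.09  1.86  0.    1.37  0.63] toolx [ 0.003 -0.002 -1.   ] ty [0.919 0.394 0.002]
```

View pics/c1.png

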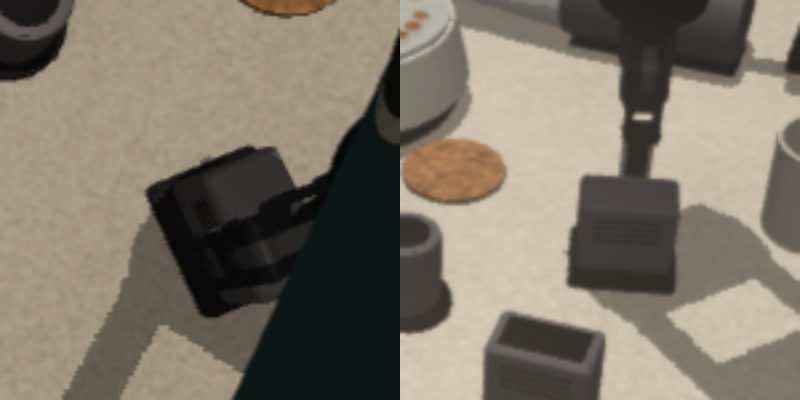

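{"fn": "arm_command", "kwargs": {"targets": [[2,0,-0.1,0],[4,0,-0.1,0],[5.5,0,-0.1,0],[6.5,0,-0.1,0],[7.1,0,-0.1,0],[7.1,0,-0.1,0],[7.1,0,-0.1,0],[7.1,0,-0.1,0]]}}

```text
time_s: 2.8
eef_pos: [0.486, -0.2606, 0.0317]
orientation: [0.39, 0.588, -0.389, 0.592]
force: [0.1, -0.1, -0.3]
gripper_width: 0.0854
```

{"fn": "arm_command", "kwargs": {"targets": [[0,0,0,0],[0,0,0,0],[0,0,0,0],[0,0,0,0],[0,0,0,0],[0,0,0,0],[0,0,0,0],[0,0,0,0]], "gripper": 1}}

```text
time_s: 3.6
eef_pos: [0.4862, -0.2607, 0.0321]
orientation: [0.39, 0.588, -0.389, 0.592]
force: [-0.3, -0.7, 4.7]
gripper_width: 0.0451
```

Run:
```python
from h import *
pb=np.load("pb.npy")
go(pb[0],pb[1],.130,pb[2])
for n in("top","side"): cv2.imwrite(f"pics/{n}2.png",eyes.snapshot(n))
a=cv2.imread("pics/top2.png");b=cv2.imread("pics/side2.png")
cv2.imwrite("pics/c2.png",np.hstack([cv2.resize(a[190:340,400:550],(400,400)),cv2.resize(b[90:240,320:470],(400,400))]))
```

```text
t 3.6 eef [ 0.4862 -0.2607  0.0321] shift cm [-9.79 -0.06 -0.04] turn 0.04 alt -180.0 F [-0.3 -0.7  4.7] w 0.0451 q [-0.54 -0.03  1.92  0.    1.24  0.63] toolx [ 0.005 -0.003 -1.   ] ty [0.919 0.394 0.004]
```

View pics/c2.png

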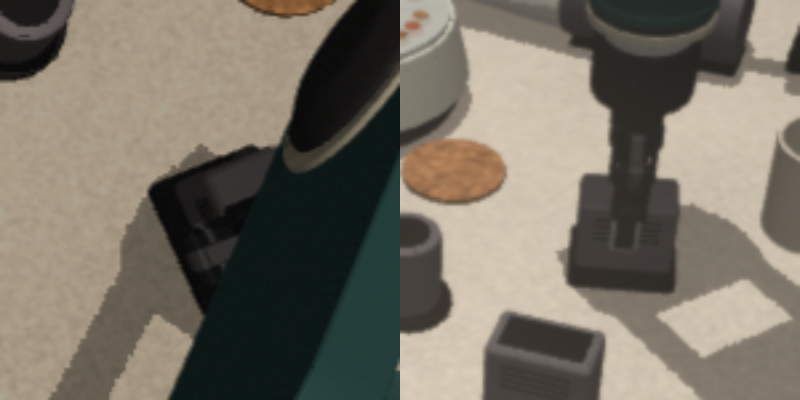

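{"fn": "arm_command", "kwargs": {"targets": [[-1,0,0,0],[-2.5,0,0,0],[-4.5,0,0,0],[-6.5,0,0,0],[-8.5,0,0,0],[-10,0,0,0],[-11,0,0,0],[-11,0,0,0]]}}

```text
time_s: 4.5
eef_pos: [0.4861, -0.2606, 0.1437]
orientation: [0.39, 0.588, -0.389, 0.593]
force: [-0.4, 0.3, -3.0]
gripper_width: 0.0457
```

Run:
```python
from h import *
pd=np.load("pd.npy")
t=place(np.array([[-.085,0,0]]),pd)[0];print(t)
go(t[0],t[1],.143,pd[2])
```

```text
[0.46165714 0.24877519 0.        ]
t 4.5 eef [ 0.4861 -0.2606  0.1437] shift cm [ -0.14  17.8  -47.79] turn 32.4 alt -147.6 F [-0.4  0.3 -3. ] w 0.0457 q [-0.54 -0.12  1.82  0.    1.43  0.63] toolx [ 0.007 -0.004 -1.   ] ty [0.919 0.394 0.005]
```

{"fn": "arm_command", "kwargs": {"targets": [[0,0.7,-2,1],[0,1.9,-5,4],[0,3.2,-8.5,7],[0,4.5,-12,10],[0,5.8,-15.5,12],[0,7.1,-19,14],[0,8.4,-22.5,16],[0,9.7,-26,18]]}}

```text
time_s: 5.3
eef_pos: [0.4722, 0.018, 0.1416]
orientation: [0.478, 0.519, -0.477, 0.524]
force: [1.3, 0.3, -3.1]
gripper_width: 0.0454
```

Run:
```python
from h import *
pd=np.load("pd.npy")
t=place(np.array([[-.085,0,0]]),pd)[0]
go(t[0],t[1],.10,pd[2])
```

```text
t 5.3 eef [0.4722 0.018  0.1416] shift cm [  4.07   0.97 -23.1 ] turn 14.3 alt -165.7 F [ 1.3  0.3 -3.1] w 0.0454 q [-0.01 -0.31  1.98 -0.    1.46  1.47] toolx [ 0.006 -0.004 -1.   ] ty [0.996 0.089 0.005]
```

{"fn": "arm_command", "kwargs": {"targets": [[0,0.15,-3.5,2.5],[0,0.3,-7,5],[0,0.4,-10.5,7.5],[0,0.6,-14,10],[0,0.7,-17.5,12],[0,0.85,-20.5,13.5],[1,0.95,-22.5,14.3],[2,0.95,-23.1,14.3]]}}

```text
time_s: 6.1
eef_pos: [0.4608, 0.2504, 0.1194]
orientation: [0.539, 0.457, -0.538, 0.461]
force: [-0.3, -0.2, -3.1]
gripper_width: 0.0456
```

{"fn": "arm_command", "kwargs": {"targets": [[0,0,0,0],[0,0,0,0],[0,0,0,0],[0,0,0,0],[0,0,0,0],[0,0,0,0],[0,0,0,0],[0,0,0,0]]}}

```text
time_s: 6.9
eef_pos: [0.4608, 0.2504, 0.1194]
orientation: [0.539, 0.456, -0.538, 0.461]
force: [-0.7, 0.3, -2.9]
gripper_width: 0.0455
```

```bash
cat > b.py <<'E'
import sys
from h import *
k=sys.argv[1]; pd=np.load("pd.npy")
t=place(np.array([[-.085,0,0]]),pd)[0]
go(t[0],t[1],.043,pd[2]); s=monitor.sense(); print("dock mm",inD(s["eef_pos"]))
M={}
for n in("top","side"):
    im=eyes.snapshot(n)
    for i,r in enumerate(eyes.trace(n,"battery")[:3]): print(n,round(r["conf"],2),r["point"],r["mask"].sum()); np.save(f"m{k}_{n}{i}.npy",r["mask"])
    bp=[*s["eef_pos"][:2],pd[2]]; z=s["eef_pos"][2]-.032
    raw=im.copy(); draw(im,n,BAT,bp,z); draw(im,n,DOCK,pd)
    M[n]=(raw,im)
def c(im,n): 
    x,y,w=(85,140,190) if n=="top" else (155,250,190)
    return cv2.resize(im[y:y+w,x:x+w],(400,400),interpolation=2)
cv2.imwrite(f"pics/d{k}r.png",np.hstack([c(M["top"][0],"top"),c(M["side"][0],"side")]))
cv2.imwrite(f"pics/d{k}o.png",np.hstack([c(M["top"][1],"top"),c(M["side"][1],"side")]))
E
python3 b.py 1
```

```text
t 6.9 eef [0.4608 0.2504 0.1194] shift cm [7.65 0.07 0.12] turn 0.09 alt -179.9 F [-0.7  0.3 -2.9] w 0.0455 q [ 0.45 -0.16  1.9  -0.01  1.4   2.18] toolx [ 0.005 -0.004 -1.   ] ty [ 0.987 -0.159  0.005]
dock mm [-86.11249355   1.44333678]
side 0.86 [281.2, 341.7] 2739
```

View pics/d1r.png

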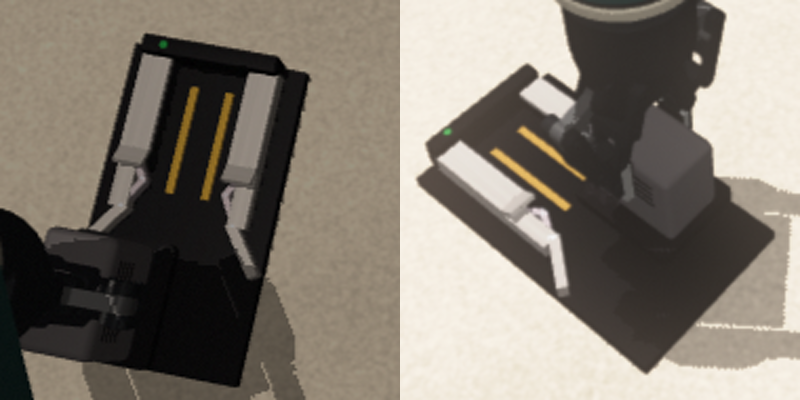

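View pics/d1o.png

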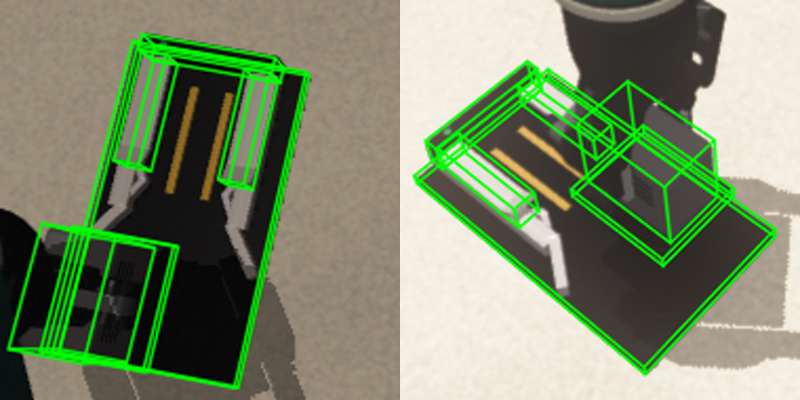

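{"fn": "arm_command", "kwargs": {"targets": [[1.5,0.1,0.1,0],[3,0.1,0.1,0.1],[4.5,0.1,0.1,0.1],[5.5,0.1,0.1,0.1],[6.4,0.1,0.1,0.1],[7,0.1,0.1,0.1],[7.2,0.1,0.1,0.1],[7.2,0.1,0.1,0.1]]}}

```text
time_s: 7.9
eef_pos: [0.462, 0.249, 0.0474]
orientation: [0.539, 0.456, -0.538, 0.46]
force: [0.6, -1.1, -3.6]
gripper_width: 0.0453
```

```bash
python3 b.py 2
```

```text
t 7.9 eef [0.462  0.249  0.0474] shift cm [ 0.44 -0.03  0.03] turn -0.01 alt 180.0 F [ 0.6 -1.1 -3.6] w 0.0453 q [ 0.45 -0.1   1.97 -0.01  1.27  2.18] toolx [ 0.005 -0.004 -1.   ] ty [ 0.987 -0.16   0.005]
dock mm [-84.7480663    0.29901835]
top 0.6 [162.7, 272.4] 1527
side 0.62 [285.3, 366.7] 2269
```

View pics/d2r.png

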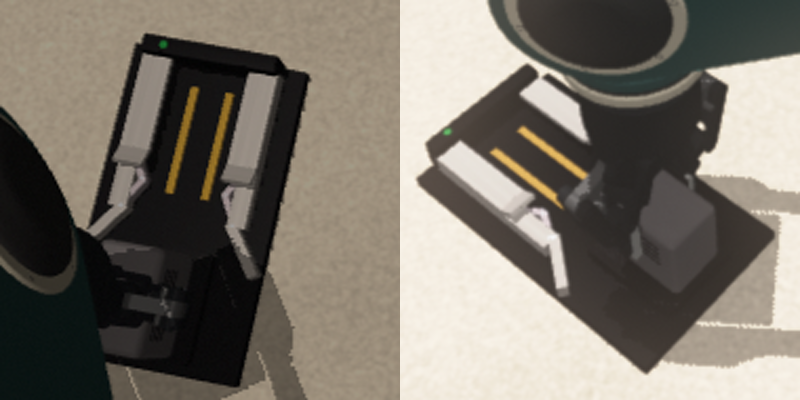

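View pics/d2o.png

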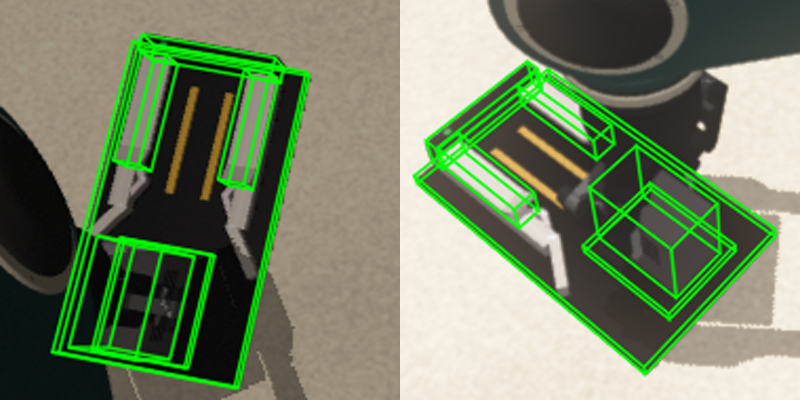

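{"fn": "arm_command", "kwargs": {"targets": [[0.1,0,0,0],[0.2,0,0,0],[0.3,0,0,0],[0.35,0,0,0],[0.4,0,0,0],[0.45,0,0,0],[0.5,0,0,0],[0.5,0,0,0]]}}

```text
time_s: 8.9
eef_pos: [0.4622, 0.2491, 0.0428]
orientation: [0.539, 0.456, -0.538, 0.46]
force: [-0.1, 0.9, -3.3]
gripper_width: 0.0454
```

{"fn": "arm_command", "kwargs": {"targets": [[0.05,0,0,0],[0.1,0,0,0],[0.1,0,0,0],[0.15,0,0,0],[0.15,0,0,0],[0.2,0,0,0],[0.2,0,0,0],[0.2,0,0,0]]}}

```text
time_s: 9.7
eef_pos: [0.4626, 0.2493, 0.0421]
orientation: [0.54, 0.456, -0.538, 0.46]
force: [-3.2, -2.2, 10.9]
gripper_width: 0.0451
```

{"fn": "arm_command", "kwargs": {"targets": [[0,0.4,0,0],[0,1,0,0],[0,1.6,0,0],[0,2.2,0,0],[0,2.8,0,0],[0,3.4,0,0],[0,3.8,0,0],[0,3.8,0,0]]}}

```text
time_s: 10.5
eef_pos: [0.5007, 0.2431, 0.0422]
orientation: [0.54, 0.456, -0.538, 0.46]
force: [0.6, -0.0, -0.9]
gripper_width: 0.0454
```

```bash
python3 b.py 3
```

```text
t 10.5 eef [0.5007 0.2431 0.0422] shift cm [-0.1  -3.94  0.06] turn -0.03 alt 180.0 F [ 0.6 -0.  -0.9] w 0.0454 q [ 0.41 -0.03  1.9  -0.01  1.26  2.14] toolx [ 0.006 -0.003 -1.   ] ty [ 0.987 -0.161  0.007]
dock mm [-45.54772549   0.61031188]
top 0.96 [167.0, 264.8] 1467
side 0.9 [264.3, 354.6] 2175
```

View pics/d3r.png

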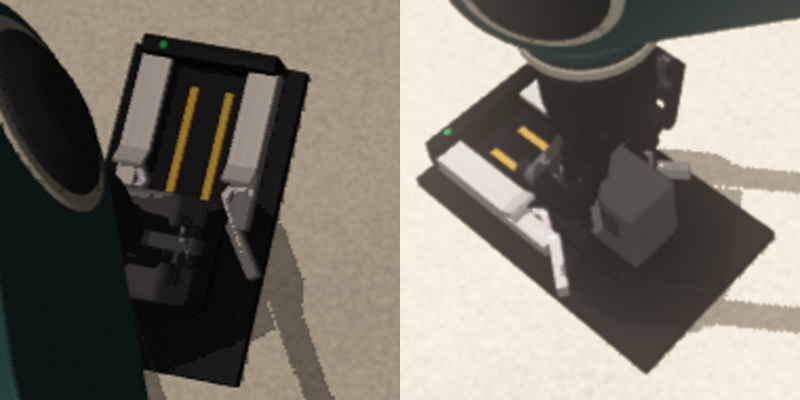

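{"fn": "arm_command", "kwargs": {"targets": [[0,0.5,0.05,0],[0,1,0.05,0],[0,1.5,0.05,0],[0,2,0.05,0],[0,2.5,0.05,0],[0,3,0.05,0],[0,3.5,0.05,0],[0,4,0.05,0]]}}

```text
time_s: 11.5
eef_pos: [0.5398, 0.2362, 0.0424]
orientation: [0.539, 0.456, -0.538, 0.46]
force: [-1.8, 0.6, -3.2]
gripper_width: 0.045
```

```bash
python3 b.py 4
```

```text
t 11.5 eef [0.5398 0.2362 0.0424] shift cm [-0.11 -7.91  0.01] turn -0.0 alt 180.0 F [-1.8  0.6 -3.2] w 0.045 q [ 0.37  0.04  1.83 -0.01  1.26  2.11] toolx [ 0.006 -0.003 -1.   ] ty [ 0.987 -0.16   0.007]
dock mm [-5.86834195  0.11192224]
side 0.73 [245.9, 342.7] 2028
```

View pics/d4r.png

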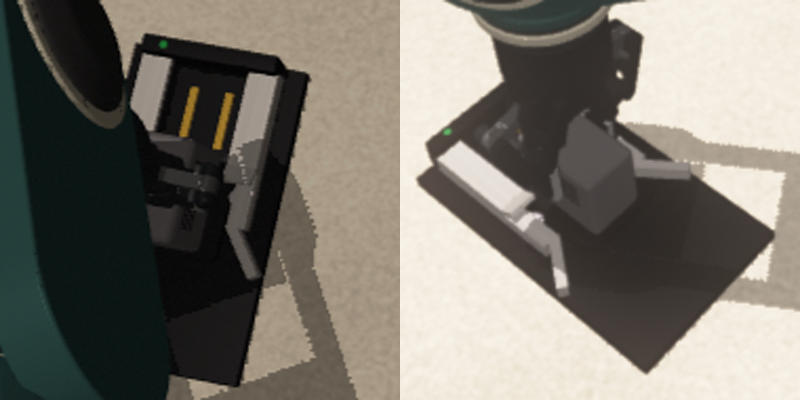

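{"fn": "arm_command", "kwargs": {"targets": [[0,0.6,0,0],[0,1.2,0,0],[0,1.8,0,0],[0,2.4,0,0],[0,3,0,0],[0,3.6,0,0],[0,4.2,0,0],[0,4.8,0,0]]}}

```text
time_s: 12.5
eef_pos: [0.5879, 0.2284, 0.0431]
orientation: [0.54, 0.455, -0.537, 0.461]
force: [1.2, 0.2, -2.9]
gripper_width: 0.0451
```

```bash
python3 b.py 5
```

```text
t 12.5 eef [0.5879 0.2284 0.0431] shift cm [ -0.09 -12.79   0.02] turn -0.02 alt 180.0 F [ 1.2  0.2 -2.9] w 0.0451 q [ 0.33  0.13  1.74 -0.01  1.27  2.07] toolx [ 0.008 -0.003 -1.   ] ty [ 0.987 -0.161  0.008]
dock mm [42.91324456  0.1297191 ]
top 0.81 [180.5, 212.1] 881
side 0.87 [225.6, 322.8] 1994
```

View pics/d5r.png

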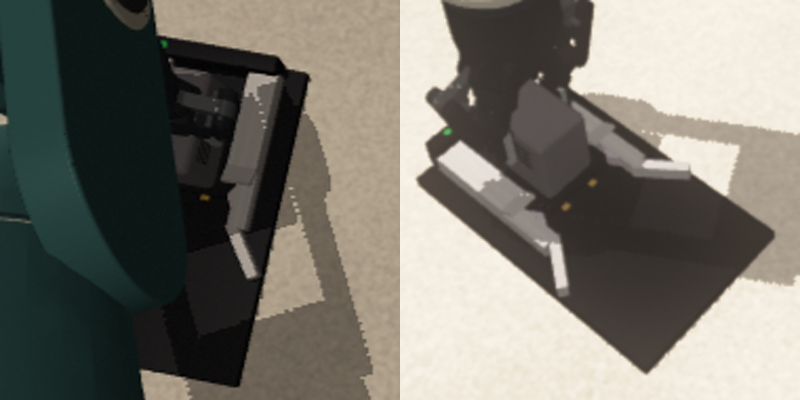

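{"fn": "arm_command", "kwargs": {"targets": [[0.02,0.2,0,0],[0.04,0.4,0,0],[0.05,0.6,0,0],[0.06,0.8,0,0],[0.06,0.9,0,0],[0.07,1.0,0,0],[0.07,1.1,0,0],[0.07,1.1,0,0]]}}

```text
time_s: 13.5
eef_pos: [0.5993, 0.2266, 0.0429]
orientation: [0.541, 0.455, -0.537, 0.461]
force: [-0.1, -0.6, -2.8]
gripper_width: 0.0453
```

```bash
python3 b.py 6
```

```text
t 13.5 eef [0.5993 0.2266 0.0429] shift cm [ -0.15 -13.95   0.02] turn -0.03 alt 180.0 F [-0.1 -0.6 -2.8] w 0.0453 q [ 0.32  0.15  1.72 -0.01  1.27  2.06] toolx [ 0.01  -0.003 -1.   ] ty [ 0.987 -0.161  0.01 ]
dock mm [54.4673257   0.13062396]
top 0.78 [183.0, 206.9] 683
```

{"fn": "arm_command", "kwargs": {"targets": [[0.02,0.1,0,0],[0.03,0.15,0,0],[0.04,0.2,0,0],[0.05,0.25,0,0],[0.05,0.3,0,0],[0.05,0.35,0,0],[0.05,0.4,0,0],[0.05,0.4,0,0]]}}

```text
time_s: 14.5
eef_pos: [0.6012, 0.2263, 0.0424]
orientation: [0.539, 0.456, -0.538, 0.46]
force: [-20.4, 0.7, 7.9]
gripper_width: 0.0455
```

```bash
python3 b.py 7
```

```text
t 14.5 eef [0.6012 0.2263 0.0424] shift cm [ -0.14 -14.14   0.02] turn -0.01 alt 180.0 F [-20.4   0.7   7.9] w 0.0455 q [ 0.32  0.16  1.71 -0.    1.27  2.06] toolx [ 0.005 -0.003 -1.   ] ty [ 0.987 -0.16   0.005]
dock mm [56.38653041  0.16409391]
top 0.72 [180.9, 204.7] 690
side 0.95 [220.0, 319.1] 1974
```

View pics/d7r.png

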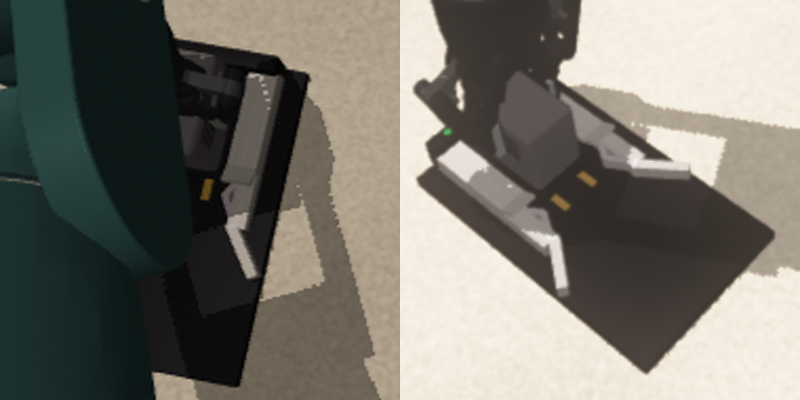

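{"fn": "arm_command", "kwargs": {"targets": [[0,0,0,0],[0,0,0,0],[0,0,0,0],[0,0,0,0],[0,0,0,0],[0,0,0,0],[0,0,0,0],[0,0,0,0]]}}

```text
time_s: 15.5
eef_pos: [0.601, 0.2264, 0.0423]
orientation: [0.539, 0.456, -0.538, 0.46]
force: [-5.6, 1.1, -2.4]
gripper_width: 0.0449
```

{"fn": "arm_command", "kwargs": {"targets": [[0,0,0,0],[0,0,0,0],[0,0,0,0],[0,0,0,0],[0,0,0,0],[0,0,0,0],[0,0,0,0],[0,0,0,0]], "gripper": 0}}

```text
time_s: 16.3
eef_pos: [0.601, 0.2264, 0.0423]
orientation: [0.539, 0.456, -0.538, 0.46]
force: [-0.5, 0.5, 0.2]
gripper_width: 0.0853
```

{"fn": "arm_command", "kwargs": {"targets": [[-0.5,0,0,0],[-2,0,0,0],[-4,0,0,0],[-6.5,0,0,0],[-9,0,0,0],[-12,0,0,0],[-15,0,0,0],[-17,0,0,0]]}}

```text
time_s: 17.1
eef_pos: [0.6005, 0.227, 0.2163]
orientation: [0.54, 0.456, -0.537, 0.46]
force: [-0.5, 0.6, 0.2]
gripper_width: 0.0857
```

```bash
python3 b.py 8
```

```text
t 17.1 eef [0.6005 0.227  0.2163] shift cm [ 17.23 -14.19   0.06] turn -0.01 alt 180.0 F [-0.5  0.6  0.2] w 0.0857 q [ 0.32  0.05  1.54 -0.    1.55  2.06] toolx [ 0.007 -0.002 -1.   ] ty [ 0.987 -0.16   0.008]
dock mm [55.55375395  0.75634292]
top 0.66 [175.4, 191.5] 2498
side 0.87 [214.2, 315.0] 2515
```

View pics/d8r.png

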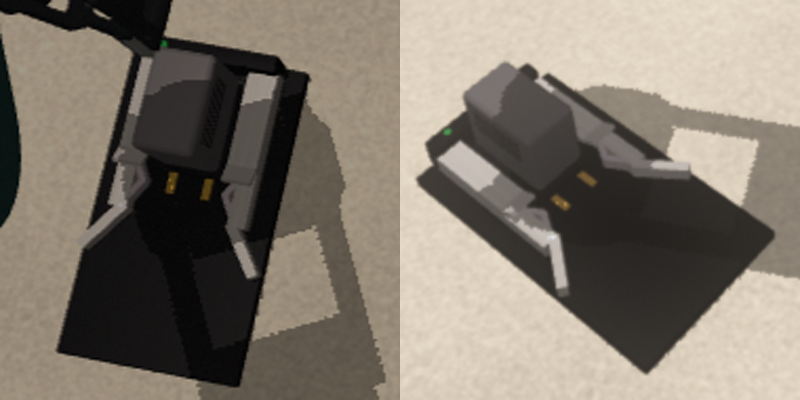

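Run:
```python
from h import *
pd=np.load("pd.npy")
L=[]
top=eyes.snapshot("top"); side=eyes.snapshot("side")
cs={"top":(120,195,90),"side":(215,325,70)}
for n,now,old in(("top",top,cv2.imread("pics/top0.png")),("side",side,cv2.imread("pics/side0.png"))):
    x,y,w=cs[n]
    if n=="side": x,y,w=205,315,90
    row=[]
    for im in(old,now):
        c=cv2.resize(im[y:y+w//1,x:x+w],(390,290),interpolation=2)if 0 else cv2.resize(im[y:y+w*3//4,x:x+w],(400,300),interpolation=2)
        row.append(cv2.convertScaleAbs(c,alpha=1.6))
    L.append(np.hstack(row))
cv2.imwrite("pics/catch.png",np.vstack(L))
mt=np.load("m8_top0.npy");ms=np.load("m8_side0.npy")
BL=[BAT[1]]
for nm,m in(("both",{"top":mt,"side":ms}),("top",{"top":mt}),("side",{"side":ms})):
    p,e=fit(m,BL,[*place(np.array([[.053,0,0]]),pd)[0][:2],pd[2]],.010); print(nm,inD(p),np.degrees(p[2]-pd[2]),e)
```

```text
both [52.42289492 -2.65190185] 1.2927015466062524 0.3007473467846925
top [53.04915775 -4.41970972] -0.6856983926438339 0.05106234152312672
side [46.05576392  4.33290268] -0.6821782107402943 0.08965666162815811
```

View pics/catch.png

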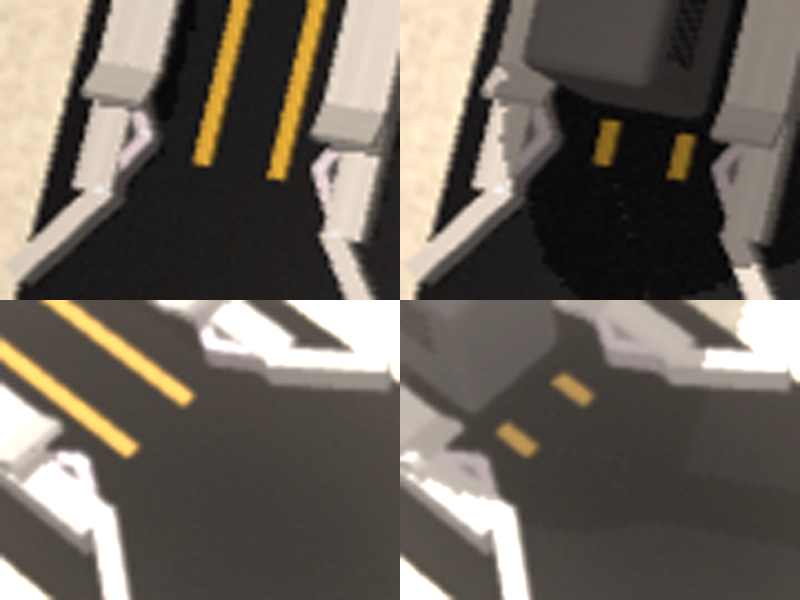

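Run:
```python
from h import *
for n,u in(("top",(167.2,221.8)),("top",(184.1,225.2))):
    print(n,[np.round(inD(ray(n,u,z)),1) for z in(.010,.018)])
# side: upper-left ends of visible strips
for u in((205+160*.225,315+72*.2233),(205+105*.225,315+123*.2233)):
    print("side",[np.round(inD(ray("side",u,z)),1) for z in(.010,.018)])
```

```text
top [array([13.4, 12.6]), array([12.5,  9.4])]
top [array([ 13. , -15.7]), array([ 12. , -18.6])]
side [array([ 12.4, -15.2]), array([  7.6, -11.8])]
side [array([11.8, 12.9]), array([ 6.9, 16. ])]
```

```bash
python3 -c "
from h import *
print(ticket.hand_in()); s=monitor.sense(); print(s['time_s'],s['force'])"
```

```text
the job is handed in; nothing more can be done
None
the job is handed in; nothing more can be done
```

The battery is on charge. I gripped its block across y, set it in the dock's mouth, slid it against the end stop, let go and lifted clear, then handed the job in at about 17 s. No verdict is reported.

**What the last checks showed**
- **Against the stop:** at the end of the slide the wrist force built to about 20 N, with the tool at 56 mm on the dock's x. After release, the plate's rear edge measured at dock x of about 12 to 13 mm in both cameras. That puts the battery at about 54 to 55 mm, inside the 50 to 56 mm range.
- **Catches:** both noses look sprung out behind the plate, the same as in the first pictures from both cameras. I judged this by eye, since the joints can't be read directly.
- **Released:** the gripper is open at 85 mm, the fingers are about 17 cm above where they let go, and the wrist force reads near zero.

**A check that disagreed:** fitting the outline of the battery block after release gave inconsistent results, 53 mm along and 4 mm to one side from the top camera, 46 mm and 4 mm to the other side from the side camera. I put this down to poor masks (the combined fit was bad) and relied on the contact force and the rear edge instead.

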